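Count three tins into the tray trough and put the extra jar back

TASK

On the packing bench, the order is three flat tins: slide all three along the counting tray's deck into its sunken trough (do not lift them off the deck) and then shut the trough's hinged lid fully over them. The slim jar on the tray is an extra: without ever tipping it over, return it to the stock carton so that it stands upright on the carton's floor. Leave the bottle, the tape roll and the cutter where they are.

Things in the scene. Friction and masses are not known exactly. Their poses are not given: they have to be found in the camera images.
- tray: Fixed counting tray, grey deck with aluminium rims, 260 mm (its x) by 332 mm (its y). Origin: centre of the underside, on the bench; the tray is turned in yaw. Deck: flat, 250 mm wide in x, from y = -170 mm (open end, no rim) to the lip at y = +65 mm, its top 20 mm above the bench; rims along the two x sides stand 12 mm above the deck. The trough lies beyond the lip, at the +y end.
- trough (a point): Centre of the trough's floor; axes as the tray's. The trough is 250 mm long (x) by 92 mm wide (y, from the lip at y = -46 mm to the outer wall at +46 mm); its floor is 14 mm lower than the deck and its end and outer walls rise 32 mm above its floor. It holds the three tins side by side in one row along x.
- lid (a joint): Hinge angle of the trough's lid, rad: 0 = shut (lid level), about 1.6 = upright, up to 1.95 leaning outward. A stiff hinge: the lid stays at any angle and needs about 1 to 4 N at its free edge to move. Starts open.
- lid_hinge (a point): Middle of the lid's hinge axis (which runs along the tray's x) on the top of the trough's outer wall, at tray x = 0, y = +162 mm, z = 38.5 mm. The lid is an aluminium plate 260 mm long, 102 mm from hinge to free edge, 6 mm thick; shut, its underside is level with the hinge and its free edge points to the tray's -y.
- lid_tab (a point): Centre of the dark finger tab, 50 mm wide and 6 mm thick, which sticks out 20 mm past the middle of the lid's free edge; it is 112 mm from the hinge.
- carton_space (a point): Centre of the free part of the carton's inner floor, 4 mm above the bench; axes as the carton's. The open cardboard stock carton is fixed, 200 mm (x) by 160 mm (y), walls 60 mm high and 4 mm thick; its outer centre lies 30 mm further along this point's +x. Two jars like the extra one stand at the carton's +x end (their near sides are 69 mm from this point). The free part is about 130 mm (x) by 150 mm (y).
- jar_center (a point): Centre (half-way up) of the extra jar: slim upright black jar with a grey cap, 50 mm in diameter, 80 mm tall, about 0.14 kg; it starts standing on the tray's deck. Its z axis is its long axis.
- bottle: Bystander: white bottle with a black cap, 60 mm in diameter, 140 mm tall; origin at its foot.
- tape: Bystander: brown roll of packing tape lying flat, 104 mm in diameter, 48 mm high; origin at its foot.
- cutter: Bystander: red box cutter lying on the bench, 175 mm long; origin under the middle of its handle.
- tin1_center (a point): Centre (half-way up) of a flat round steel tin, 72 mm in diameter, 26 mm high, about 0.12 kg; it starts lying flat on the tray's deck. It is meant to be pushed from the side; the three tins are alike.
- tin2_center (a point): Centre (half-way up) of a flat round steel tin, 72 mm in diameter, 26 mm high, about 0.12 kg; it starts lying flat on the tray's deck. It is meant to be pushed from the side; the three tins are alike.
- tin3_center (a point): Centre (half-way up) of a flat round steel tin, 72 mm in diameter, 26 mm high, about 0.12 kg; it starts lying flat on the tray's deck. It is meant to be pushed from the side; the three tins are alike.
Not all that is in view belongs to the job. Of the things that look like the part that bears jar_center, the larger one is meant.

How it is judged:
On the way:
1. all three tins lie flat in the trough while its lid is still open (x of tin1_center in the frame of trough between -0.095 and 0.095 m and y of tin1_center in the frame of trough between -0.014 and 0.014 m and z of each of tin1_center, tin2_center, tin3_center in the frame of trough below 0.018 m and x of tin2_center in the frame of trough between -0.095 and 0.095 m and y of tin2_center in the frame of trough between -0.014 and 0.014 m and x of tin3_center in the frame of trough between -0.095 and 0.095 m and y of tin3_center in the frame of trough between -0.014 and 0.014 m and value of joint lid above 0.3 rad), for 0.2 s.
At the end, for the whole second after the job is handed in: All three tins lie flat on the trough's floor, the lid is shut (within 0.06 rad), and the extra jar stands upright (within 0.12 rad), at rest, on the floor of the stock carton (x of tin1_center in the frame of trough between -0.095 and 0.095 m and y of tin1_center in the frame of trough between -0.014 and 0.014 m and z of each of tin1_center, tin2_center, tin3_center in the frame of trough below 0.018 m and x of tin2_center in the frame of trough between -0.095 and 0.095 m and y of tin2_center in the frame of trough between -0.014 and 0.014 m and x of tin3_center in the frame of trough between -0.095 and 0.095 m and y of tin3_center in the frame of trough between -0.014 and 0.014 m and value of joint lid below 0.06 rad and x of jar_center in the frame of carton_space between -0.07 and 0.07 m and y of jar_center in the frame of carton_space between -0.07 and 0.07 m and z of jar_center in the frame of carton_space below 0.046 m and angle between jar_center's own z axis and vertical below 0.12 rad and linear speed of jar below 0.02 m/s); the robot touches nothing.
It fails at once if a tin is lifted more than about 40 mm off the deck (height (world z) of any of tin1_center, tin2_center, tin3_center above 0.075 m).
It fails at once if the jar is tipped over (more than 0.7 rad) (angle between jar_center's own z axis and vertical above 0.7 rad).
It fails at once if a bystander (bottle, tape roll, cutter) is moved more than 30 mm (distance of any of bottle, tape, cutter from where it was at the start of the episode above 0.03 m).
It also fails if it takes over 70 s, if anything falls off the work surface, if the arm or the gripper's body presses on something with over 40 N, if the wrist force passes 120 N, or if a joint passes its speed limit or range.

ROBOT

A 6-joint arm with a two-finger parallel gripper is mounted at the origin on the work surface. World frame = base frame: x ahead of the robot, y to its left, z up, the work surface at z = 0. Lengths are in m, angles in rad, forces in N, time in s.
With the tool pointing down it reaches from about 0.25 to 0.725 m from the base axis. Payload 9.7 kg.
Tool frame: the origin (TCP) lies between the finger pads; the fingertips stand 8 mm ahead of it and the grasp point (between the pads) lies 11 mm behind it; x points along the fingers, y is the direction in which the jaws open and shut, and the axes are right-handed (so a half turn about x gives the same grasp; the last joint's range is limited). The gripper opens to 85 mm and grips with 20 to 120 N. Pads are 22 mm wide; open, the fingers measure 114 mm over their backs; the gripper's body (76 mm by 85 mm) begins 54 mm behind the grasp point. The pads swing forward as they close: fully open they stand 13 mm farther back than shut.
Start: joints at [1.339, 0.087, 0.176, 1.66, 0, 1.571], TCP at [0.126, 0.535, 0.239] pointing down, gripper open.
Joint ranges: [-3.13, 3.13], [-0.85, 1.81], [-1.15, 1.24], [-2.2, 2.28], [-1.44, 1.52], [-3.14, 3.14]. Speed limits (rad/s): [2.22, 2.22, 2.57, 3.14, 3.14, 3.14].

INTERFACE

Orientations are given as [roll, pitch, yaw] about the fixed x, y, z axes, in that order (R = Rz(yaw) Ry(pitch) Rx(roll)).
In Python, from workcell import ctrl gives the robot as it stands. The module is installed in compiled form; this text tells all that it offers.
- The arm moves only by the shell command python3 -m pendant 'ROWS' [FORCE]. ROWS is a JSON object of lists of equal length, an entry for each row: "angular": the turn, a rotation vector about the world's x, y, z in rad, a list of three; "dp": the shift along the world's x, y, z in cm, a list of three; "hand": the closure in counts, from 0 (fully open) to 255 (shut). A call has 1 to 5 rows; each row is the pose to reach, as a shift and turn from the pose commanded when the call began; what a row does not reach only later rows make up. A row lasts 1/10 s, in which the tool goes at most 50 mm and 8.59 degrees, less where a joint would pass 70% of its speed; a pose out of reach is approached as far as the arm can. A call with a gripper value outside its range is refused whole. The fingers move at their own pace and stop on an object; FORCE is the grip in N (left out, the last holds). Time passes only in rows, so rows that repeat a pose let the fingers close. It gives the time, the measured TCP pose, the force and the opening at its end, in the units of the state.
- ctrl.observe(): the state, without advancing time (a new reading comes with each control period).
- ctrl.grab_frame(name): name is "scene" or "top"; returns a dict with "pixels" (400x640x3 uint8, red, green, blue), "z_map" (400x640 float32, m along the optical axis (not along the pixel's ray), 0 where there is no reading), "fx", "fy", "cx", "cy" (pixels), "R" (3x3) and "t" (3): a world point X has camera coordinates R X + t. Camera axes: x right, y down, z forward; pixel columns grow to the right and rows downward; lengths in m; the calibration is good to about 2 mm. A picture is of the moment at which its call begins.
- ctrl.close_job(): hands the job in, once; it reports no verdict.
The state is a dict: "time_s": time; "qpos": joint angles; "joint_velocities": joint speeds; "joint_efforts": joint torques, N m; "position": TCP position; "tool_rot": TCP orientation; "wrist_force": force on the tool from outside, world axes, zero at the start; "torque": the same for the moment, N m; "gripper_width": finger opening in m.
Only numpy, scipy, OpenCV 4.12 (cv2) and the standard library are available. Lean on these libraries where they do the work, as an engineer would, in place of code of your own. Each camera call takes 0.05 s, during which the arm holds its last target. There are 200 camera calls.

## Working session

There is one attempt and no reset: what is moved stays moved. The work goes in short steps, Python scripts to look and compute and a shell command to move; the robot and the scene stay as the last step left them, time stands still between calls to the robot, and variables do not carry over. Pictures are saved under pics/ and viewed, about 8 in all and at most 12, crops included, and the job is handed in when it is done.

```bash
mkdir -p pics; cat > h.py <<'E'
import numpy as np, cv2
from workcell import ctrl
def grab(n,save=None):
    f=ctrl.grab_frame(n)
    if save: cv2.imwrite('pics/'+save,cv2.cvtColor(f['pixels'],cv2.COLOR_RGB2BGR))
    return f
def cloud(f):
    z=f['z_map'];v,u=np.mgrid[:400,:640]
    P=np.stack([(u-f['cx'])/f['fx']*z,(v-f['cy'])/f['fy']*z,z],-1)
    return (P-f['t'])@f['R']   # R^T (Xc - t)
def ray(f,u,v,h):
    d=f['R'].T@np.array([(u-f['cx'])/f['fx'],(v-f['cy'])/f['fy'],1.]);c=-f['R'].T@f['t']
    return c+d*(h-c[2])/d[2]
E
python3 - <<'E'
from h import *
for n in ['scene','top']:
    f=grab(n,n+'1.png');print(n,f['fx'],f['cx'],f['cy'],-f['R'].T@f['t'],f['R'][2]); np.savez(n+'1.npz',**f)
s=ctrl.observe();print(s)
E
```

```text
scene 517.614624476834 328.0973783810237 196.18644564915957 [ 1.04914222 -0.83106106  1.17611278] [-0.30735535  0.59830671 -0.73997417]
top 395.77657199966177 313.15142826123804 198.8742132497641 [0.51163955 0.06242446 1.06215208] [ 0.06194718  0.0130878  -0.99799362]
{'time_s': 0.1, 'qpos': array([1.33901976e+00, 8.73702682e-02, 1.75231616e-01, 1.65982709e+00,
       1.38446279e-05, 1.57081498e+00]), 'joint_velocities': array([-0.0014634 , -0.00234038,  0.00157744, -0.0001261 , -0.00111587,
        0.00099266]), 'joint_efforts': array([-1.00266203e-03, -5.21562195e+01,  4.65653694e+01,  1.60168251e-02,
        1.44355448e-05,  7.30608960e-07]), 'position': array([0.12628823, 0.53509525, 0.23868247]), 'tool_rot': array([-1.58261607,  1.56962683, -1.8144113 ]), 'wrist_force': array([-0.09005065, -0.15274246, -0.89509044]), 'torque': array([-0.02168508,  0.02171179, -0.00386757]), 'gripper_width': 0.08560686987641906}
```

View pics/scene1.png

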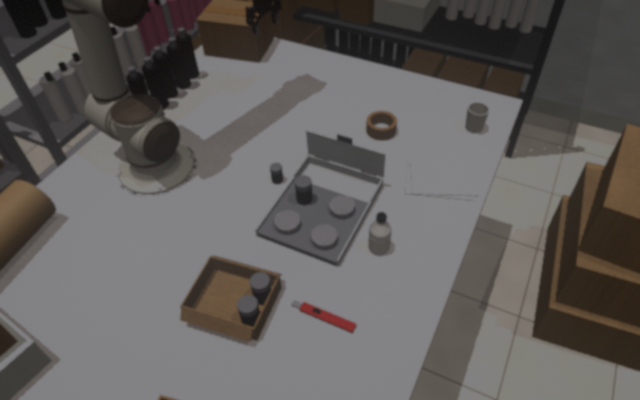

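View pics/top1.png

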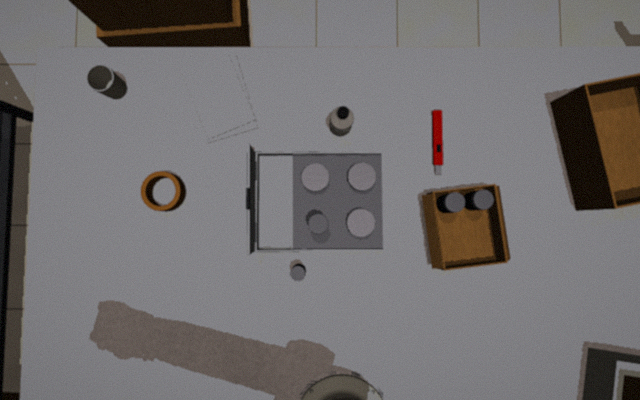

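The scene picture shows the tray (about 260-380, 130-255), with its lid upright at the back, three tins, and the jar at (304,190). It also shows a smaller decoy jar on the bench (277,173), the carton (232,297), the bottle (380,232), the tape (381,124) and the cutter (328,316). In the top view the tins are at (315,177), (361,177) and (361,222), the jar is at (318,222), and the lid is at the left (250,200), which is world +y.

```bash
python3 - <<'E'
from h import *
F={n:dict(np.load(n+'1.npz')) for n in ['scene','top']}
f=F['top'];P=cloud(f)
print('bench z',np.median(P[100:140,520:540,2]))
def circ(m,lab,lo=30):
    n,l,s,c=cv2.connectedComponentsWithStats(m.astype(np.uint8))
    for i in range(1,n):
        if s[i,4]>lo:
            Q=P[l==i]; (x,y),r=cv2.minEnclosingCircle(Q[:,:2].astype(np.float32))
            print(lab,s[i],c[i].round(1),'ctr',np.round([x,y,r],4),'med',np.median(Q,0).round(4))
reg=np.zeros((400,640),bool);reg[60:300,130:520]=1
z=P[...,2]
circ(reg&(z>.039)&(z<.053),'46mm')
circ(reg&(z>.09)&(z<.11),'100mm')
circ(reg&(z>.055)&(z<.068),'60')
circ(reg&(z>.074)&(z<.09),'80')
circ(reg&(z>.11)&(z<.2),'tall')
# deck
m=reg&(z>.014)&(z<.026)&(f['pixels'].max(-1)<130);m=cv2.morphologyEx(m.astype(np.uint8),cv2.MORPH_OPEN,np.ones((5,5)))
m[:, 390:]=0;c=max(cv2.findContours(m,0,2)[0],key=cv2.contourArea)
rc=cv2.minAreaRect(c);print('deck',rc);[print(ray(f,u,v,.02).round(4)) for u,v in cv2.boxPoints(rc)]
hsv=cv2.cvtColor(f['pixels'],cv2.COLOR_RGB2HSV)
m=((hsv[...,1]>120)&(hsv[...,0]<8)&(hsv[...,2]>100)&reg);Q=P[m];print('cutter',Q.min(0).round(3),Q.max(0).round(3))
m=reg&(z>.05)&(z<.067);m[:,:415]=0;m[:180]=0;u=np.argwhere(m)[:,::-1].astype(np.int32)
rc=cv2.minAreaRect(u);print('carton',rc);[print(ray(f,u,v,.06).round(4)) for u,v in cv2.boxPoints(rc)]
# lid pts
Q=P[140:260,235:275].reshape(-1,3);Q=Q[Q[:,2]>.06];print('lid',np.percentile(Q,[1,50,99],axis=0).round(4)) 
E
```

```text
bench z 0.00039393192109721606
46mm [255 152   3  32  51] [255.6 165.9] ctr [0.6568 0.2264 0.0408] med [0.6659 0.2268 0.0411]
46mm [301 163  29  28 614] [315.  176.5] ctr [0.6329 0.0712 0.0364] med [0.6334 0.0712 0.0461]
46mm [348 162  28  28 615] [361.8 175.7] ctr [ 0.6353 -0.0497  0.0363] med [ 0.6341 -0.0498  0.0462]
46mm [141 171  41  40 626] [160.5 190.2] ctr [0.5963 0.4712 0.0525] med [0.5967 0.4722 0.0475]
46mm [491 186  14  75 178] [497.7 224.4] ctr [ 0.5148 -0.3954  0.095 ] med [ 0.5104 -0.3945  0.0459]
46mm [467 192  10  18  35] [469.5 201.3] ctr [ 0.5714 -0.3338  0.0225] med [ 0.5701 -0.3223  0.046 ]
46mm [424 194  16  74 373] [431.9 230.2] ctr [ 0.4951 -0.2254  0.0942] med [ 0.4958 -0.227   0.0463]
46mm [347 208  29  29 628] [360.8 222. ] ctr [ 0.5158 -0.0468  0.0365] med [ 0.5157 -0.0467  0.0463]
46mm [503 215   5  31  33] [505. 230.] ctr [ 0.4967 -0.4115  0.0381] med [ 0.4965 -0.4124  0.0471]
100mm [331 107  23  22 234] [341.4 118.9] ctr [0.7765 0.0044 0.029 ] med [0.7663 0.0082 0.0981]
100mm [252 147   1 106 106] [252.  199.5] ctr [0.5703 0.2249 0.1288] med [0.5695 0.2
[... 1083 characters left out ...]
  15 148] [342.8 112.9] ctr [0.7761 0.004  0.0152] med [0.773  0.0046 0.1389]
tall [246 144   6 111 508] [249.1 201. ] ctr [0.5693 0.2257 0.129 ] med [0.5634 0.2242 0.1387]
deck ((337.4999694824219, 200.49996948242188), (88.99998474121094, 94.99998474121094), 0.0)
[0.4473 0.1285 0.02  ]
[0.6984 0.1301 0.02  ]
[ 0.6986 -0.1061  0.02  ]
[ 0.4481 -0.1042  0.02  ]
cutter [ 0.512 -0.267  0.007] [0.816 0.062 1.062]
carton ((468.576904296875, 226.61538696289062), (80.00241088867188, 72.68437194824219), 82.87498474121094)
[ 0.5934 -0.2139  0.06  ]
[ 0.6166 -0.3959  0.06  ]
[ 0.4176 -0.4154  0.06  ]
[ 0.3944 -0.2357  0.06  ]
lid [[0.4441 0.0624 0.0606]
 [0.5669 0.2247 0.1314]
 [0.6958 0.2287 1.0622]]
```

```bash

python3 -m pendant '{"dp":[[4,-5,0],[8,-10,0],[12,-14,0],[12.9,-15.7,0],[12.9,-15.7,0]],"angular":[[0,0,-0.12],[0,0,-0.25],[0,0,-0.38],[0,0,-0.446],[0,0,-0.446]],"hand":[0,0,0,0,0]}' 60
python3 -m pendant '{"dp":[[4,-5,0],[8,-10,0],[12,-14,0],[12.9,-15.7,-2],[12.9,-15.7,-2]],"angular":[[0,0,-0.12],[0,0,-0.25],[0,0,-0.38],[0,0,-0.446],[0,0,-0.446]],"hand":[0,0,0,0,0]}'
python3 -m pendant '{"dp":[[4,-5,0],[8,-10,-1],[12,-14,-2],[12.9,-15.8,-3],[12.9,-15.8,-3]],"angular":[[0,0,-0.12],[0,0,-0.25],[0,0,-0.38],[0,0,-0.446],[0,0,-0.446]],"hand":[0,0,0,0,0]}'
python3 -c "
from workcell import ctrl
s=ctrl.observe();print(s['qpos'])"
```

```text
time_s: 0.6
position: [0.2577, 0.3748, 0.2395]
tool_rot: [-0.035, 1.57, -0.72]
wrist_force: [-0.0, 1.5, 0.4]
gripper_width: 0.0854
time_s: 1.1
position: [0.3859, 0.2182, 0.2174]
tool_rot: [-1.184, 1.568, -2.314]
wrist_force: [0.1, 1.0, 0.3]
gripper_width: 0.0853
time_s: 1.6
position: [0.5148, 0.0608, 0.1869]
tool_rot: [-1.262, 1.568, -2.836]
wrist_force: [-1.6, -0.1, -0.1]
gripper_width: 0.0856
[ 1.17785944e-01  4.69358418e-04 -1.50314944e-02  1.55804706e+00
 -5.23471152e-04  1.69185872e+00]
```

```bash

python3 -m pendant '{"dp":[[-0.1,0.2,-4],[-0.1,0.2,-8],[-0.1,0.2,-11],[-0.1,0.2,-12.2],[-0.1,0.2,-12.2]],"angular":[[0,0,0],[0,0,0],[0,0,0],[0,0,0],[0,0,0]],"hand":[0,0,0,0,0]}' 40
python3 -m pendant '{"dp":[[0,0,0],[0,0,0],[0,0,0],[0,0,0],[0,0,0]],"angular":[[0,0,0],[0,0,0],[0,0,0],[0,0,0],[0,0,0]],"hand":[255,255,255,255,255]}' 40
python3 -m pendant '{"dp":[[0,0,0],[0,0,0],[0,0,0.5],[0,0,1.5],[0,0,3]],"angular":[[0,0,0],[0,0,0],[0,0,0],[0,0,0],[0,0,0]],"hand":[255,255,255,255,255]}' 40
```

```text
time_s: 2.1
position: [0.5113, 0.0661, 0.0661]
tool_rot: [-1.508, 1.568, -3.076]
wrist_force: [-0.6, -0.5, 0.3]
gripper_width: 0.0854
time_s: 2.6
position: [0.5132, 0.0656, 0.0692]
tool_rot: [1.829, 1.568, 0.26]
wrist_force: [-2.3, 1.5, 5.8]
gripper_width: 0.0489
time_s: 3.1
position: [0.5121, 0.0652, 0.098]
tool_rot: [-1.441, 1.57, -3.011]
wrist_force: [0.8, -0.7, -1.0]
gripper_width: 0.0493
```

```bash

python3 -m pendant '{"dp":[[0,0,2],[0,0,4.5],[0,-1,7],[-0.5,-4,7.5],[-1,-8,7.5]],"angular":[[0,0,0],[0,0,0],[0,0,0],[0,0,0],[0,0,0]],"hand":[255,255,255,255,255]}' 40
python3 -m pendant '{"dp":[[-0.5,-4,0],[-1,-8,0],[-1.5,-12,0],[-2,-16,0],[-2.2,-20,0]],"angular":[[0,0,0.02],[0,0,0.04],[0,0,0.06],[0,0,0.08],[0,0,0.11]],"hand":[255,255,255,255,255]}' 40
python3 -m pendant '{"dp":[[-0.3,-4,0],[-0.5,-7,0],[-0.5,-9.5,0],[-0.5,-10.3,0],[-0.5,-10.3,0]],"angular":[[0,0,0],[0,0,0],[0,0,0],[0,0,0],[0,0,0]],"hand":[255,255,255,255,255]}' 40
python3 - <<'E'
from h import *
f=grab('scene','s2.png');cv2.imwrite('pics/s2c.png',cv2.cvtColor(cv2.resize(f['pixels'][130:360,140:440],None,fx=2,fy=2),4))
E
```

```text
time_s: 3.6
position: [0.5031, -0.0147, 0.1752]
tool_rot: [1.594, 1.567, 0.027]
wrist_force: [-0.0, -0.4, -2.0]
gripper_width: 0.0491
time_s: 4.1
position: [0.4799, -0.2165, 0.174]
tool_rot: [1.032, 1.569, -0.427]
wrist_force: [1.3, -0.9, -0.5]
gripper_width: 0.0491
time_s: 4.6
position: [0.4752, -0.3185, 0.1729]
tool_rot: [1.037, 1.571, -0.424]
wrist_force: [-0.8, -0.1, -1.8]
gripper_width: 0.0492
```

View pics/s2c.png

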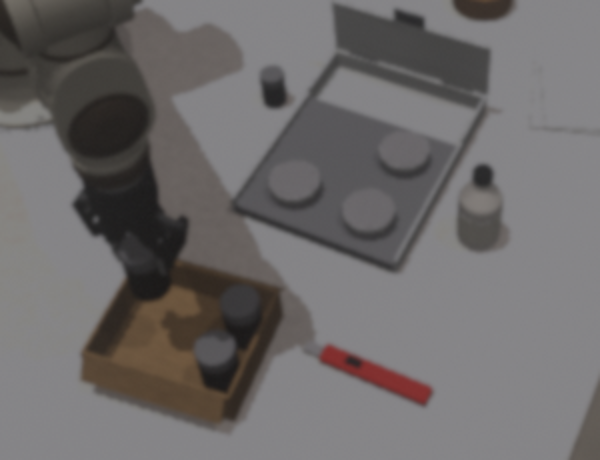

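The crop shows the jar held above the free part of the carton (148,270), and the tins are undisturbed. I'll lower the jar now.

```bash

python3 -m pendant '{"dp":[[0,0,-3.5],[0,0,-7],[0,0,-10],[0,0,-11.3],[0,0,-11.8]],"angular":[[0,0,0],[0,0,0],[0,0,0],[0,0,0],[0,0,0]],"hand":[255,255,255,255,255]}' 40
python3 -m pendant '{"dp":[[0,0,-0.1],[0,0,-0.2],[0,0,-0.3],[0,0,-0.4],[0,0,-0.4]],"angular":[[0,0,0],[0,0,0],[0,0,0],[0,0,0],[0,0,0]],"hand":[255,255,255,255,255]}' 40
```

```text
time_s: 5.15
position: [0.4751, -0.3165, 0.0536]
tool_rot: [-2.348, 1.569, 2.476]
wrist_force: [-0.9, -0.3, -1.1]
gripper_width: 0.0494
time_s: 5.65
position: [0.4761, -0.3183, 0.0532]
tool_rot: [0.894, 1.567, -0.566]
wrist_force: [-4.4, 2.6, 11.7]
gripper_width: 0.0492
```

```bash

python3 -m pendant '{"dp":[[0,0,0.2],[0,0,0.2],[0,0,0.2],[0,0,0.2],[0,0,0.2]],"angular":[[0,0,0],[0,0,0],[0,0,0],[0,0,0],[0,0,0]],"hand":[70,70,70,70,70]}' 20
python3 -m pendant '{"dp":[[0,0,2],[0,0,5],[0,0,9],[0,0,12],[0,0,12]],"angular":[[0,0,0],[0,0,0],[0,0,0],[0,0,0],[0,0,0]],"hand":[70,70,70,70,70]}'
python3 -m pendant '{"dp":[[3,5,0],[6,10,0],[9,14,0],[12,18,0],[13,20,0]],"angular":[[0,0,0],[0,0,-0.04],[0,0,-0.07],[0,0,-0.11],[0,0,-0.11]],"hand":[135,135,135,135,135]}' 60
python3 - <<'E'
from h import *
f=grab('scene','s3.png');cv2.imwrite('pics/s3c.png',cv2.cvtColor(cv2.resize(f['pixels'][130:360,140:440],None,fx=2,fy=2),4))
E
```

```text
time_s: 6.15
position: [0.4753, -0.3177, 0.0521]
tool_rot: [-2.302, 1.571, 2.522]
wrist_force: [-0.5, 0.1, -0.1]
gripper_width: 0.062
time_s: 6.65
position: [0.4768, -0.3186, 0.177]
tool_rot: [0.876, 1.564, -0.584]
wrist_force: [-0.2, -0.8, -0.4]
gripper_width: 0.062
time_s: 7.15
position: [0.6065, -0.1153, 0.1712]
tool_rot: [-2.005, 1.57, 2.708]
wrist_force: [-0.7, -0.8, 0.0]
gripper_width: 0.0407
```

View pics/s3c.png

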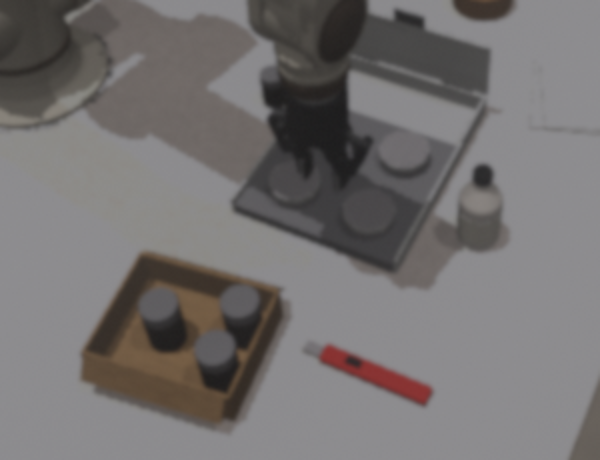

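The jar stands upright in the carton, at (162,318) in the crop. Next I push tin A with the two-finger cradle.

```bash

python3 -m pendant '{"dp":[[1,4,0],[2,8,0],[2.7,11.5,0],[2.7,12.6,0],[2.7,12.6,-1]],"angular":[[0,0,0],[0,0,0],[0,0,0],[0,0,0],[0,0,0]],"hand":[135,135,135,135,135]}' 60
python3 -m pendant '{"dp":[[0,0,-4],[0,0,-8],[0,0,-11],[0,0,-12.5],[0,0,-13]],"angular":[[0,0,0],[0,0,0],[0,0,0],[0,0,0],[0,0,0]],"hand":[135,135,135,135,135]}'
python3 -m pendant '{"dp":[[0,0,0],[0,0,0]],"angular":[[0,0,0],[0,0,0]],"hand":[135,135]}'
```

```text
time_s: 7.7
position: [0.6327, 0.0097, 0.1624]
tool_rot: [1.583, 1.57, 0.015]
wrist_force: [0.4, -0.1, -0.4]
gripper_width: 0.04
time_s: 8.2
position: [0.6311, 0.0071, 0.0302]
tool_rot: [-1.506, 1.568, -3.077]
wrist_force: [0.2, 0.1, 0.9]
gripper_width: 0.0402
time_s: 8.4
position: [0.6333, 0.0079, 0.0341]
tool_rot: [1.556, 1.568, -0.014]
wrist_force: [-0.1, 0.7, 0.8]
gripper_width: 0.0403
```

```bash

python3 -m pendant '{"dp":[[0,1,0],[0,2,0],[0.2,3,0],[0.45,4,0],[0.7,5,0]],"angular":[[0,0,0],[0,0,0],[0,0,0],[0,0,0],[0,0,0]],"hand":[135,135,135,135,135]}'
python3 -m pendant '{"dp":[[0.25,1,0],[0.5,2,0],[0.8,3,0],[1.1,4,0],[1.3,5,0]],"angular":[[0,0,0],[0,0,0],[0,0,0],[0,0,0],[0,0,0]],"hand":[135,135,135,135,135]}'
python3 -m pendant '{"dp":[[0,0.7,0],[0,1.3,0],[0,1.8,0],[0,2.2,0],[0,2.2,0]],"angular":[[0,0,0],[0,0,0],[0,0,0],[0,0,0],[0,0,0]],"hand":[135,135,135,135,135]}'
python3 - <<'E'
from h import *
f=grab('scene','s4.png');cv2.imwrite('pics/s4c.png',cv2.cvtColor(cv2.resize(f['pixels'][120:270,240:440],None,fx=3,fy=3),4))
f=grab('top');P=cloud(f);print([ (k,P[int(v),int(u)].round(3)) for k,u,v in [('x',285,170)]])
E
```

```text
time_s: 8.9
position: [0.6397, 0.0593, 0.0326]
tool_rot: [1.053, 1.57, -0.517]
wrist_force: [-1.3, -1.9, 2.4]
gripper_width: 0.0403
time_s: 9.4
position: [0.6526, 0.1092, 0.0321]
tool_rot: [-2.555, 1.571, 2.158]
wrist_force: [-0.3, -1.3, -0.1]
gripper_width: 0.0401
time_s: 9.9
position: [0.6523, 0.1308, 0.0323]
tool_rot: [-3.042, 1.571, 1.672]
wrist_force: [0.2, 0.1, -0.5]
gripper_width: 0.04
[('x', array([0.586, 0.109, 0.515]))]
```

View pics/s4c.png

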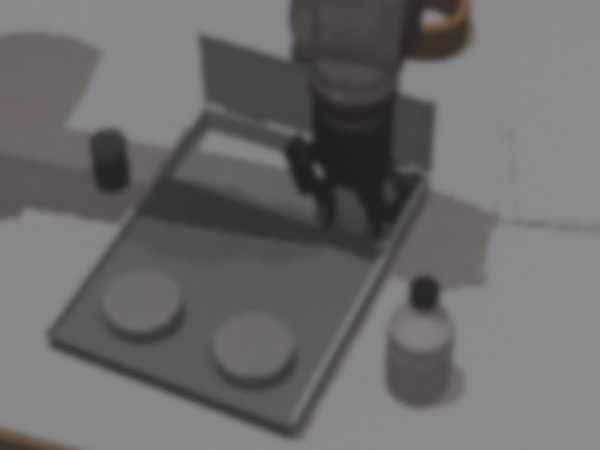

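The tin is at or over the lip, in front of the fingers (350,210 in the crop), and the push force is gone. I'll move on to tin C and check tin A from the top view.

```bash

python3 -m pendant '{"dp":[[0,-1.5,0],[0,-2.5,2],[-1,-5,6],[-3.5,-9,8],[-6,-13.5,8]],"angular":[[0,0,0],[0,0,0],[0,0,0],[0,0,0],[0,0,0]],"hand":[135,135,135,135,135]}'
python3 -m pendant '{"dp":[[-3,-4,0],[-6,-8,0],[-7.7,-10.4,0],[-7.7,-10.5,-3],[-7.7,-10.5,-6]],"angular":[[0,0,0],[0,0,0],[0,0,0],[0,0,0],[0,0,0]],"hand":[135,135,135,135,135]}'
python3 -m pendant '{"dp":[[0,0,-1.5],[0,0,-2],[0,0,-2]],"angular":[[0,0,0],[0,0,0],[0,0,0]],"hand":[135,135,135]}'
cat >> h.py <<'E'
def tins():
    f=grab('top');P=cloud(f);z=P[...,2];hsv=f['pixels'].max(-1)
    for lo,hi in((.026,.039),(.039,.053)):
        m=(z>lo)&(z<hi);m[:,:256]=0;m[:,386:]=0;m[:155]=0;m[247:]=0
        m=cv2.morphologyEx(m.astype(np.uint8),cv2.MORPH_OPEN,np.ones((5,5)))
        n,l,s,c=cv2.connectedComponentsWithStats(m)
        for i in range(1,n):
            if s[i,4]>80:
                Q=P[l==i];print('z>%.3f'%lo,s[i,4],np.round(cv2.minEnclosingCircle(Q[:,:2].astype(np.float32))[0],4),'r',round(cv2.minEnclosingCircle(Q[:,:2].astype(np.float32))[1],4),'z',np.percentile(Q[:,2],[2,50,98]).round(4))
E
python3 -c "
from h import *
tins()"
```

```text
time_s: 10.5
position: [0.5943, -0.0041, 0.1159]
tool_rot: [1.541, 1.565, -0.028]
wrist_force: [0.8, -0.2, 0.2]
gripper_width: 0.0401
time_s: 11.0
position: [0.5165, -0.1097, 0.0529]
tool_rot: [1.316, 1.567, -0.257]
wrist_force: [0.6, -0.2, -0.2]
gripper_width: 0.0402
time_s: 11.3
position: [0.5165, -0.1076, 0.0323]
tool_rot: [-1.726, 1.57, 2.988]
wrist_force: [0.7, 0.1, -0.3]
gripper_width: 0.0403
z>0.026 575 [0.6538 0.171 ] r 0.0365 z [0.0288 0.0323 0.0361]
z>0.039 600 [ 0.6351 -0.0494] r 0.0364 z [0.0424 0.0463 0.0503]
z>0.039 623 [ 0.5156 -0.0467] r 0.0364 z [0.0426 0.0463 0.0498]
```

Tin A lies flat in the trough. Next is tin C.

```bash

python3 -m pendant '{"dp":[[0,1,0],[0,2,0],[0,3.2,0],[-0.1,4.5,0],[-0.3,5.8,0]],"angular":[[0,0,0],[0,0,0],[0,0,0],[0,0,0],[0,0,0]],"hand":[135,135,135,135,135]}'
python3 -m pendant '{"dp":[[-0.2,1.3,0],[-0.4,2.6,0],[-0.6,3.9,0],[-0.8,5.2,0],[-1,6.5,0]],"angular":[[0,0,0],[0,0,0],[0,0,0],[0,0,0],[0,0,0]],"hand":[135,135,135,135,135]}'
python3 -m pendant '{"dp":[[-0.2,1.3,0],[-0.4,2.6,0],[-0.6,3.9,0],[-0.8,5.2,0],[-1,6.2,0]],"angular":[[0,0,0],[0,0,0],[0,0,0],[0,0,0],[0,0,0]],"hand":[135,135,135,135,135]}'
python3 -m pendant '{"dp":[[0,1,0],[0,2,0],[0,3,0],[0,3.9,0],[0,4.7,0]],"angular":[[0,0,0],[0,0,0],[0,0,0],[0,0,0],[0,0,0]],"hand":[135,135,135,135,135]}'
python3 -m pendant '{"dp":[[0,0.4,0],[0,0.8,0],[0,0.8,0],[0,0,0],[0,-2,0]],"angular":[[0,0,0],[0,0,0],[0,0,0],[0,0,0],[0,0,0]],"hand":[135,135,135,135,135]}'
```

```text
time_s: 11.85
position: [0.5139, -0.0481, 0.0327]
tool_rot: [1.259, 1.57, -0.311]
wrist_force: [0.2, -1.4, 2.6]
gripper_width: 0.04
time_s: 12.35
position: [0.5034, 0.0167, 0.0323]
tool_rot: [0.93, 1.571, -0.64]
wrist_force: [-0.4, -2.4, 2.1]
gripper_width: 0.0404
time_s: 12.85
position: [0.4934, 0.0787, 0.0322]
tool_rot: [-2.247, 1.571, 2.467]
wrist_force: [0.8, -1.6, 3.1]
gripper_width: 0.0402
time_s: 13.35
position: [0.4934, 0.1254, 0.032]
tool_rot: [-1.784, 1.57, 2.93]
wrist_force: [-0.2, -0.9, -0.8]
gripper_width: 0.0401
time_s: 13.85
position: [0.4937, 0.1045, 0.0323]
tool_rot: [2.508, 1.571, 0.94]
wrist_force: [0.9, -0.4, 0.1]
gripper_width: 0.0403
```

```bash

python3 -m pendant '{"dp":[[0,-1,3],[1,-3,7],[4,-6,8],[7,-10,8],[10,-14,8]],"angular":[[0,0,0],[0,0,0],[0,0,0],[0,0,0],[0,0,0]],"hand":[135,135,135,135,135]}'
python3 -m pendant '{"dp":[[3,-4,0],[4.3,-7,0],[4.3,-7.7,-2],[4.3,-7.7,-5],[4.3,-7.7,-7]],"angular":[[0,0,0],[0,0,0],[0,0,0],[0,0,0],[0,0,0]],"hand":[135,135,135,135,135]}'
python3 -m pendant '{"dp":[[0,0,-1],[0,0,-1]],"angular":[[0,0,0],[0,0,0]],"hand":[135,135]}'
python3 -c "
from h import *
tins()"
```

```text
time_s: 14.35
position: [0.5948, -0.0377, 0.1133]
tool_rot: [1.519, 1.569, -0.051]
wrist_force: [1.3, 1.3, 0.6]
gripper_width: 0.0401
time_s: 14.85
position: [0.6357, -0.114, 0.0402]
tool_rot: [-1.724, 1.569, 2.987]
wrist_force: [-0.2, 0.8, -0.6]
gripper_width: 0.04
time_s: 15.05
position: [0.6356, -0.1129, 0.0309]
tool_rot: [-1.722, 1.568, 2.991]
wrist_force: [-0.2, 0.3, -0.0]
gripper_width: 0.0401
z>0.026 590 [0.6534 0.171 ] r 0.0365 z [0.0285 0.0323 0.0362]
z>0.026 604 [0.4947 0.1732] r 0.0362 z [0.0281 0.0322 0.036 ]
z>0.039 599 [ 0.6351 -0.0499] r 0.0364 z [0.0423 0.0463 0.0504]
```

```bash

python3 -m pendant '{"dp":[[0,1,0],[0,2,0],[0,3,0],[-0.4,4,0],[-0.8,5,0]],"angular":[[0,0,0],[0,0,0],[0,0,0],[0,0,0],[0,0,0]],"hand":[135,135,135,135,135]}'
python3 -m pendant '{"dp":[[-0.5,1.2,0],[-1,2.4,0],[-1.5,3.6,0],[-2,4.8,0],[-2.5,6,0]],"angular":[[0,0,0],[0,0,0],[0,0,0],[0,0,0],[0,0,0]],"hand":[135,135,135,135,135]}'
python3 -m pendant '{"dp":[[-0.5,1.2,0],[-1,2.4,0],[-1.5,3.6,0],[-2,4.8,0],[-2.5,6,0]],"angular":[[0,0,0],[0,0,0],[0,0,0],[0,0,0],[0,0,0]],"hand":[135,135,135,135,135]}'
```

```text
time_s: 15.6
position: [0.6287, -0.0614, 0.0328]
tool_rot: [1.268, 1.57, -0.302]
wrist_force: [0.3, -2.2, 1.8]
gripper_width: 0.0403
time_s: 16.1
position: [0.6031, -0.0014, 0.0323]
tool_rot: [-0.05, 1.571, -1.62]
wrist_force: [1.0, -1.6, 1.5]
gripper_width: 0.0402
time_s: 16.6
position: [0.5782, 0.0585, 0.0323]
tool_rot: [0.852, 1.571, -0.718]
wrist_force: [1.0, -1.9, 1.4]
gripper_width: 0.0401
```

```bash
python3 -c "
from h import *
tins()"
```

```text
z>0.026 402 [0.6541 0.1736] r 0.036 z [0.0286 0.0323 0.0361]
z>0.026 601 [0.4946 0.1733] r 0.0363 z [0.0282 0.032  0.0361]
```

```bash

python3 -m pendant '{"dp":[[-0.2,1,0],[-0.4,2,0],[-0.4,3,0],[-0.4,4,0],[-0.4,4.8,0]],"angular":[[0,0,0],[0,0,0],[0,0,0],[0,0,0],[0,0,0]],"hand":[135,135,135,135,135]}'
python3 -m pendant '{"dp":[[0,0.7,0],[0,1.4,0],[0,2,0],[0,2.6,0],[0,2.6,0]],"angular":[[0,0,0],[0,0,0],[0,0,0],[0,0,0],[0,0,0]],"hand":[135,135,135,135,135]}'
python3 -m pendant '{"dp":[[0,-1.5,0],[0,-3,2],[0,-6,6],[0,-9,10],[0,-12,14]],"angular":[[0,0,0],[0,0,0],[0,0,0],[0,0,0],[0,0,0]],"hand":[255,255,255,255,255]}'
python3 -c "
from h import *
tins()
f=grab('top');P=cloud(f);Q=P[140:262,235:275].reshape(-1,3);Q=Q[(Q[:,2]>.06)&(Q[:,2]<.2)&(Q[:,0]<.69)&(Q[:,0]>.455)]
for a in(.06,.08,.1,.12,.134,.15): 
  q=Q[abs(Q[:,2]-a)<.008]; print(a,len(q),np.median(q,0).round(4),np.polyfit(q[:,0],q[:,1],1).round(4))
"
```

```text
time_s: 17.15
position: [0.5748, 0.1065, 0.0323]
tool_rot: [2.184, 1.571, 0.615]
wrist_force: [-0.3, -0.8, 0.6]
gripper_width: 0.0401
time_s: 17.65
position: [0.5746, 0.1323, 0.0322]
tool_rot: [-3.072, 1.571, 1.642]
wrist_force: [0.0, -0.3, 0.5]
gripper_width: 0.0406
time_s: 18.15
position: [0.574, 0.0095, 0.1739]
tool_rot: [-0.216, 1.571, -1.786]
wrist_force: [1.0, 1.0, 0.6]
gripper_width: -0.0001
z>0.026 572 [0.6533 0.1713] r 0.0365 z [0.0282 0.0323 0.0362]
z>0.026 573 [0.5758 0.1724] r 0.0361 z [0.028  0.0322 0.0361]
z>0.026 591 [0.4949 0.1733] r 0.0361 z [0.0284 0.0323 0.0362]
0.06 49 [0.6241 0.2261 0.0618] [0.0095 0.2203]
0.08 95 [0.5719 0.2253 0.0794] [0.0065 0.2216]
0.1 96 [0.572  0.2247 0.0984] [0.0073 0.2205]
0.12 87 [0.5841 0.2241 0.1169] [0.0075 0.2197]
0.134 257 [0.5448 0.2244 0.1387] [0.0056 0.2219]
0.15 48 [0.5734 0.2246 0.1469] [0.0067 0.2209]
```

All three tins lie flat in the trough. Now the lid: I go over and behind it with the fingers shut.

```bash

python3 -m pendant '{"dp":[[0,0,4],[0,3,5],[0,8,5],[0,12,5],[0,16,5]],"angular":[[0,0,0],[0,0,0],[0,0,0],[0,0,0],[0,0,0]],"hand":[255,255,255,255,255]}'
python3 -m pendant '{"dp":[[0,4,0],[0,8,0],[0,9.8,0],[0,9.8,-2],[0,9.8,-4]],"angular":[[0,0,0],[0,0,0],[0,0,0],[0,0,0],[0,0,0]],"hand":[255,255,255,255,255]}'
python3 -m pendant '{"dp":[[0,0,-3],[0,0,-6],[0,0,-7],[0,0,-7],[0,-1,-7]],"angular":[[0,0,0],[0,0,0],[0,0,0],[0,0,0],[0,0,0]],"hand":[255,255,255,255,255]}'
```

```text
time_s: 18.75
position: [0.5745, 0.1725, 0.2219]
tool_rot: [-0.934, 1.571, -2.505]
wrist_force: [0.9, -0.1, -0.2]
gripper_width: -0.0002
time_s: 19.25
position: [0.5749, 0.2697, 0.1816]
tool_rot: [1.53, 1.57, -0.039]
wrist_force: [0.1, 0.5, 0.0]
gripper_width: -0.0001
time_s: 19.75
position: [0.575, 0.2598, 0.1135]
tool_rot: [2.085, 1.569, 0.516]
wrist_force: [-0.4, -0.3, -0.9]
gripper_width: 0.0002
```

```bash

python3 -m pendant '{"dp":[[0,-1,0],[0,-2,0],[0,-3,0],[0,-4,0],[0,-5,0]],"angular":[[0,0,0],[0,0,0],[0,0,0],[0,0,0],[0,0,0]],"hand":[255,255,255,255,255]}'
python3 -m pendant '{"dp":[[0,-1,0],[0,-2,0],[0,-3,0],[0,-4,0],[0,-5,0]],"angular":[[0,0,0],[0,0,0],[0,0,0],[0,0,0],[0,0,0]],"hand":[255,255,255,255,255]}'
python3 -m pendant '{"dp":[[0,-0.5,-1],[0,-1,-2],[0,-1,-3],[0,-1,-4],[0,-1,-4.5]],"angular":[[0,0,0],[0,0,0],[0,0,0],[0,0,0],[0,0,0]],"hand":[255,255,255,255,255]}'
python3 - <<'E'
from h import *
f=grab('scene','s5.png');cv2.imwrite('pics/s5c.png',cv2.cvtColor(cv2.resize(f['pixels'][120:270,240:440],None,fx=3,fy=3),4))
E
```

```text
time_s: 20.25
position: [0.5746, 0.2088, 0.1124]
tool_rot: [-3.005, 1.57, 1.708]
wrist_force: [-0.0, 3.6, -0.3]
gripper_width: -0.0
time_s: 20.75
position: [0.5746, 0.1586, 0.1123]
tool_rot: [-0.064, 1.571, -1.634]
wrist_force: [-0.9, 1.8, 0.1]
gripper_width: -0.0001
time_s: 21.25
position: [0.574, 0.1496, 0.0655]
tool_rot: [-1.255, 1.569, -2.824]
wrist_force: [0.2, -1.4, 1.3]
gripper_width: -0.0
```

View pics/s5c.png

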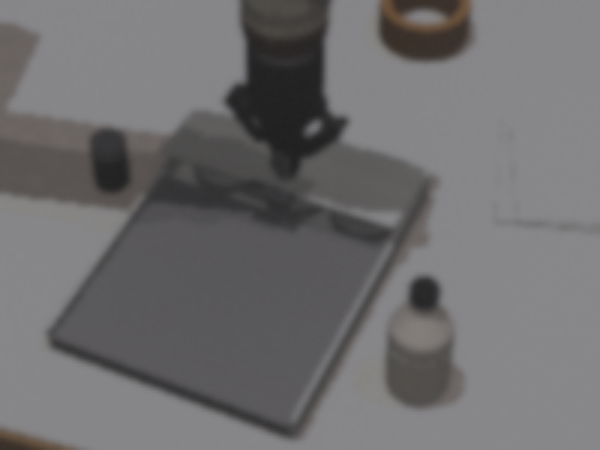

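The lid is nearly shut, with the fingertip on top of it (285,170). I'll press it home gently.

```bash

python3 -m pendant '{"dp":[[0,0,-0.4],[0,0,-0.8],[0,0,-1.1],[0,0,-1.3],[0,0,-1.5]],"angular":[[0,0,0],[0,0,0],[0,0,0],[0,0,0],[0,0,0]],"hand":[255,255,255,255,255]}'
```

```text
time_s: 21.8
position: [0.5748, 0.1496, 0.0524]
tool_rot: [1.596, 1.57, 0.026]
wrist_force: [-3.3, -1.8, 20.4]
gripper_width: -0.0002
```

Firm contact at 20 N. I retreat and check.

```bash

python3 -m pendant '{"dp":[[0,0,3],[0,0,7],[-4,0,11],[-8,2,13],[-12,5,13]],"angular":[[0,0,0],[0,0,0],[0,0,0],[0,0,0],[0,0,0]],"hand":[255,255,255,255,255]}'
python3 -m pendant '{"dp":[[-2,4,0],[-4,9,0],[-6,13,0],[-8,17,0],[-10,21,0]],"angular":[[0,0,0],[0,0,0],[0,0,0],[0,0,0],[0,0,0]],"hand":[255,255,255,255,255]}'
python3 - <<'E'
from h import *
f=grab('top');P=cloud(f);z=P[...,2]
m=(P[...,0]>.47)&(P[...,0]<.68)&(P[...,1]>.13)&(P[...,1]<.222)&(z<.15);Q=P[m]
c=np.linalg.lstsq(np.c_[Q[:,:2],np.ones(len(Q))],Q[:,2],rcond=None)[0];print('lid plane',len(Q),c.round(4),'z med',np.median(Q[:,2]), 'tab/edge z',np.median(Q[Q[:,1]<.14][:,2]),np.median(Q[Q[:,1]>.21][:,2]))
for lo,hi,n in((.074,.095,'jars'),):
    mm=((z>lo)&(z<hi));mm[:,:400]=0;mm[:,520:]=0
    k,l,s,cc=cv2.connectedComponentsWithStats(mm.astype(np.uint8))
    for i in range(1,k):
        if s[i,4]>60:print(n,s[i,4],np.round(cv2.minEnclosingCircle(P[l==i][:,:2].astype(np.float32))[0],4),np.median(P[l==i][:,2]).round(4))
g=grab('scene','s6.png');cv2.imwrite('pics/s6c.png',cv2.cvtColor(cv2.resize(g['pixels'][90:360,140:480],None,fx=2,fy=2),4))
print(ctrl.observe()['wrist_force'])
E
```

```text
time_s: 22.3
position: [0.458, 0.1971, 0.1854]
tool_rot: [2.013, 1.566, 0.441]
wrist_force: [0.5, 1.7, 0.6]
gripper_width: 0.0002
time_s: 22.8
position: [0.3567, 0.4088, 0.1822]
tool_rot: [2.87, 1.57, 1.301]
wrist_force: [-0.3, 0.6, 0.7]
gripper_width: 0.0002
lid plane 2890 [0.0006 0.0003 0.0441] z med 0.044474940553254155 tab/edge z 0.0445366858797566 0.04455185811312547
jars 349 [ 0.5739 -0.3434] 0.0849
jars 340 [ 0.5665 -0.274 ] 0.0852
jars 343 [ 0.4769 -0.32  ] 0.0839
[-0.39899866 -1.64708878 -0.77756732]
```

View pics/s6c.png

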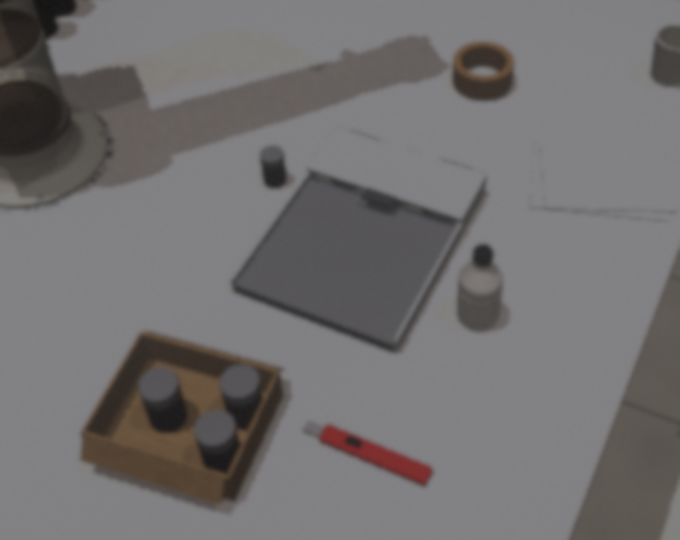

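The picture shows the lid level over the trough (400,175), the jar upright in the carton (162,398), and the bystanders in place. Measured, the lid is flat with its top at 44.5 mm, which is the shut height. I'm handing in.

```bash
python3 -c "
from workcell import ctrl
print(ctrl.close_job())"
```

```text
the job is handed in; nothing more can be done
None
```

The job is done and was handed in at about 23 s of the 70 s allowed. I set the slim jar upright in the carton, slid the three tins along the deck into the trough, and pressed the lid shut over them.

- **Tins:** just before I shut the lid, all three lay flat in the trough, tops at about 32 mm and each within about 5 mm of its centre line in y. They are hidden under the lid now, so I could not check them again.
- **Lid:** it measures level, slope below 0.001, with its top at 44.5 mm, which is the shut height. The closing press peaked at about 20 N.
- **Jar:** it stands about 2 mm from the centre of the carton's free floor. Its top is at 83.9 mm, against about 84 mm expected.
- **Bystanders:** the bottle, tape roll and cutter look unmoved in the last picture; I did not re-measure them.

The arm was clear of everything at hand-in, and no check failed or disagreed.

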